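# Hang the S-hook from the bottle opener in the remote rack

## Task

Take the steel S-hook off its little post and hang it on the bottle opener that stands in the rack: put the hook's short free end down through the opener's round finger hole, so that its upper bend straddles the outer end of the finger ring with the long shank outside, and leave it hanging there by itself.

Things in the scene. Friction and masses are not known exactly. Their poses are not given: they have to be found in the camera images.
- s_hook: S-hook of stainless strip 14 mm wide (its y), 3 thick, 60 g; S in its x-z plane, z up. Origin: centre of the upper half-circle bend (inner radius 14), which opens down. Free leg at x -15.5; long shank at x +15.5 down to z -60, then the small lower bend, to x 42, lowest z -74. Starts over a fixed post (24 x 8 mm in its x, y; top 157 mm high), origin 143 mm high, some degrees askew, +x about ahead.
- hook_top (a point): Top of the S-hook's upper bend, at (0, 0, 17) mm in its frame. Grip here from above, across the strip's 14 mm width (fingers closing along its y), on the top 10 mm only, so that the fingertips stay above the opener; lift 50 mm or more to clear the post. Let go with the fingertips just above the ring: the hook drops 10 mm onto it and hangs askew, swaying up to 30 deg, which is right.
- hook_tip (a point): End of the S-hook's short free leg, at (-15.5, 0, -26) mm in its frame; this end goes down through the hole while the shank stays outside the opener's end.
- ring: Ring of the bottle opener that sticks out of a rack slot, up and away from the robot at 20 deg; fixed. Hole 34, outside 48, 4 mm thick. Origin: hole centre, 144 mm high, mid-thickness; x along the blade to its upper far end, y level, z square to it. Hang the hook at x 20.5; ring top 10 mm above origin. Neighbour slots 74 mm apart: remotes up to 153 mm high, and a letter opener with solid disc end.
Not all that is in view belongs to the job. What is meant by the s_hook is not pink or yellow, and is the smaller of those in its own colour.

How it is judged:
By the outcome, as a careful person would: the job done as asked, in the order asked, and still so for the second after the job is handed in, with the robot touching nothing.
It also fails if it takes over 48 s, if anything falls off the work surface, if the arm or the gripper's body presses on something with over 40 N, if the wrist force passes 120 N, or if a joint passes its speed limit or range.

## Robot

A 6-joint arm with a two-finger parallel gripper is mounted at the origin on the work surface. World frame = base frame: x ahead of the robot, y to its left, z up, the work surface at z = 0. Lengths are in m, angles in rad, forces in N, time in s.
With the tool pointing down it reaches from about 0.35 to 0.85 m from the base axis. Payload 8.1 kg.
Tool frame: the origin (TCP) lies at the very end of the fingers, on their centre line; the grasp point (between the pads) lies robot.grip_point_offset behind it (robot.grip_point_offset is the distance from the TCP to the grasp point, in m); z points along the fingers, y is the line along which they close (so a half turn about z gives the same grasp; the last joint's range is limited). The gripper opens to 93 mm and grips with 3 to 60 N. Pads are 15 mm wide; open, the fingers measure 128 mm over their backs; the gripper's body (75 mm by 188 mm) begins 65 mm behind the grasp point.
Start: joints at [1.154, 0.13, 1.488, -0, 1.523, -0.085], TCP at [0.195, 0.567, 0.219] pointing down, gripper open.
Joint ranges: [-2.96, 2.96], [-0.89, 2.26], [0.02, 2.5], [-1.34, 4.48], [0, 2.73], [-2.66, 2.66]. Speed limits (rad/s): [2.39, 2.39, 2.79, 3.14, 3.14, 3.14].

## Interface

Orientations are given as a rotation vector (axis times angle).
In Python, from plant import robot, eyes gives the robot as it stands. The module is installed in compiled form; this text tells all that it offers.
- The arm moves only by the tool apply_moves, never from a script. Its argument "steps" is one flat list of numbers, 7 for each row, row after row: the shift along the tool's x, y, z in units of 30 mm (1.0 is 30 mm), then the turn, a rotation vector about the tool's x, y, z in units of 6 degrees (1.0 is 6 degrees), then the opening in per cent of the stroke, from 0 (shut) to 100 (fully open). In form: [dx, dy, dz, ax, ay, az, fingers, dx, dy, dz, ax, ay, az, fingers, ...]. A call has 1 to 12 rows; each row shifts and turns the commanded pose from where the row before left it, along the tool's axes as they then stand; what a row does not reach is not made up. A row lasts 1/12 s, in which the tool goes at most 41.7 mm and 7.16 degrees, less where a joint would pass 70% of its speed; a pose out of reach is approached as far as the arm can. A call is refused whole if a number of a shift passes 1 or a number of a turn 1, either way. A call with a gripper value outside its range is refused whole. The fingers move at their own pace and stop on an object; "grip_force" is the grip in N (left out, the last holds). Time passes only in rows, so rows that do not move let the fingers close. It gives the time, the measured TCP pose, the force, the opening and the grip force at its end, in the units of the state.
- robot.read_state(): the state, without advancing time (a new reading comes with each control period).
- eyes.read_camera(name): name is "scene" or "top" or "wrist"; returns the picture (420x560x3 uint8, red, green, blue); there is no depth.
- eyes.calibration(name): a dict with "K" (3x3 intrinsics, pixels), "R" (3x3) and "t" (3): a world point X has camera coordinates R X + t. Camera axes: x right, y down, z forward; pixel columns grow to the right and rows downward; lengths in m; the calibration is good to about 2 mm. The wrist camera is an equidistant fisheye: a pixel r from the principal point sees the ray r / f radians off the axis. A picture is of the moment at which its call begins: read the wrist's pose just before it. calibration takes no time and is no camera call; for the wrist camera it gives the pose at the moment of the call.
- robot.close_job(): hands the job in; it is judged then, once.
Trained networks look in the newest picture that a camera, given by its name, has taken for a name from the list of things; names that differ only in an ending like _2 or _b are one class to them, and where a whole thing is asked for, a point or a joint stands for the part that bears it (a point fixed in the world has none). Each returns a list of dicts, best first, with "conf" (0 to 1); they miss things now and then, are a little off and sometimes report something else, mostly with a low value. They report only what shows in the picture. A call takes as long as a camera call. They do not tell look-alikes from the thing itself.
- eyes.search_frame(camera, thing): "rect" ([left, top, width, height] in pixels, round what is visible of it).
- eyes.place_of(camera, thing): "xy" ([column, row] in pixels: a listed point, or the origin of a listed thing).
The state is a dict: "t": time; "q": joint angles; "dq": joint speeds; "joint_torque": joint torques, N m; "tool_pos": TCP position; "orientation": TCP orientation; "force": force on the tool from outside, world axes, zero at the start; "wrist_torque": the same for the moment, N m; "opening": finger opening in m; "gripper_force": force on a finger pad.
Only numpy, scipy, OpenCV 4.12 (cv2) and the standard library are available. Lean on these libraries where they do the work, as an engineer would, in place of code of your own. Each camera call takes 0.05 s, during which the arm holds its last target. There are 200 camera calls.

## Working session

There is one attempt and no reset: what is moved stays moved. The work goes in short steps, Python scripts to look and compute and a tool call to move; the robot and the scene stay as the last step left them, time stands still between calls to the robot, and variables do not carry over. Pictures are saved under pics/ and viewed, at most 11 in all, crops included, and the job is handed in when it is done.

Besides the shell and the picture viewer there is one more tool, called after "Emit:" in YAML: its name, and indented under it one key for each argument. apply_moves: Moves the arm, as the interface text tells. Its arguments: {"type":"object","properties":{"steps":{"type":"array"},"grip_force":{"type":"number"}},"required":["steps"]}

```bash
mkdir -p pics; python3 - <<'E'
from plant import robot, eyes
import cv2, numpy as np
ims=[]
for c in ["scene","top"]:
    im=eyes.read_camera(c); cv2.imwrite(f"pics/{c}0.png",im[:,:,::-1])
    for th in ["s_hook","hook_top","ring"]:
        print(c,th,[(np.round(d["xy"]),round(d["conf"],2)) for d in eyes.place_of(c,th)])
    print(eyes.calibration(c))
print(robot.read_state(), robot.grip_point_offset)
E
```

```text
scene s_hook [(array([127., 313.]), 0.82), (array([189., 272.]), 0.8), (array([209., 329.]), 0.67), (array([237., 265.]), 0.61)]
scene hook_top [(array([209., 327.]), 0.78), (array([182., 279.]), 0.76), (array([119., 316.]), 0.73)]
scene ring [(array([360., 184.]), 0.6)]
{'K': array([[448.93729867,   0.        , 276.39808024],
       [  0.        , 448.93729867, 207.97283025],
       [  0.        ,   0.        ,   1.        ]]), 'R': array([[ 0.86882227,  0.49507664, -0.00685423],
       [ 0.31795055, -0.56848432, -0.75877073],
       [-0.37954619,  0.65705761, -0.65132173]]), 't': array([-0.33371609, -0.08906242,  1.51457743])}
top s_hook [(array([406., 218.]), 0.69), (array([373., 197.]), 0.58), (array([424., 291.]), 0.57), (array([365., 270.]), 0.45)]
top hook_top [(array([433., 293.]), 0.72), (array([368., 274.]), 0.57), (array([395., 216.]), 0.46), (array([374., 200.]), 0.41)]
top ring [(array([217., 150.]), 0.55)]
{'K': array([[475.71545875,   0.        , 278.85354741],
       [  0.        , 475.71545875, 213.86743012],
       [  0.        ,   0.        ,   1.        ]]), 'R': 
[... 215 characters left out ...]
29 ,  1.32001577])}
{'t': 0.4, 'q': array([ 1.15360001e+00,  1.30530302e-01,  1.48836139e+00,  2.68950648e-05,
        1.52298163e+00, -8.54236457e-02]), 'dq': array([ 0.00029558, -0.00203452, -0.00189611, -0.00053407,  0.00126504,
       -0.00148545]), 'joint_torque': array([-2.55694949e-04, -5.58973897e+01, -4.91328156e+01,  7.68382056e-02,
        2.63003516e-02, -1.68802717e-05]), 'tool_pos': array([0.19538361, 0.56721638, 0.2184686 ]), 'orientation': array([-5.18746576e-01, -3.09837122e+00,  4.16516640e-04]), 'force': array([ 0.30604091, -0.06806419,  0.35522661]), 'wrist_torque': array([ 0.00853086,  0.02346241, -0.0312878 ]), 'gripper_force': 0.0, 'opening': 0.0932301947213908} 0.0188
```

View pics/scene0.png

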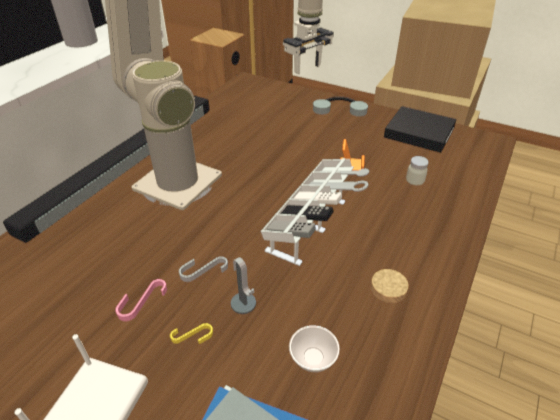

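View pics/top0.png

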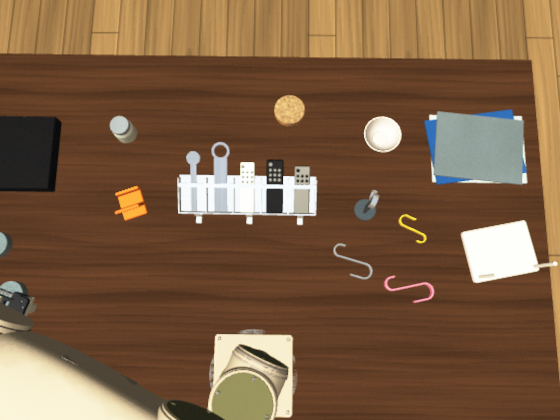

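The scene shows four hooks. In the top picture they are:
- pink, lying at (410,290)
- yellow, lying at (412,229)
- large grey, lying at (352,262)
- small grey, on the post at (373,198), which is (241,265) in the scene picture

I choose the small grey one on the post, since it isn't pink or yellow and is the smaller of the two greys. The opener ring is at top (220,150) and scene (360,185). The solid disc at top (193,158) is the letter opener. Next I check the choice in a close crop.

```bash
cat > h.py <<'E'
import numpy as np, cv2
from plant import robot, eyes
def P(c): 
    k=eyes.calibration(c); return k["K"]@np.c_[k["R"],k["t"]]
def tri(a,b):
    X=cv2.triangulatePoints(P("scene"),P("top"),np.array(a,float).reshape(2,1),np.array(b,float).reshape(2,1)); return (X[:3]/X[3]).ravel()
def onz(c,uv,z):
    k=eyes.calibration(c); d=k["R"].T@np.linalg.solve(k["K"],[*uv,1]); o=-k["R"].T@k["t"]; return o+d*(z-o[2])/d[2]
E
python3 - <<'E'
from h import *
s=cv2.imread("pics/scene0.png"); t=cv2.imread("pics/top0.png")
def crop(im,x,y,w,h,k): return cv2.resize(im[y:y+h,x:x+w],None,fx=k,fy=k,interpolation=cv2.INTER_CUBIC)
# each crop 400x300
A=crop(s,205,250,80,60,5);B=crop(t,340,180,56,42,7.143)
C=crop(s,320,155,80,60,5);D=crop(t,180,135,56,42,7.143)
f=lambda i:cv2.resize(i,(400,300))
cv2.imwrite("pics/c1.png",np.vstack([np.hstack([f(A),f(B)]),np.hstack([f(C),f(D)])]))
print(onz("top",(373,197),.16),onz("scene",(240,263),.16),onz("top",(220,150),.144),onz("scene",(358,185),.144))
E
```

```text
[ 0.47102203 -0.31240868  0.16      ] [ 0.47499797 -0.32389325  0.16      ] [0.5992385  0.09479976 0.144     ] [0.59363575 0.09646558 0.144     ]
```

View pics/c1.png

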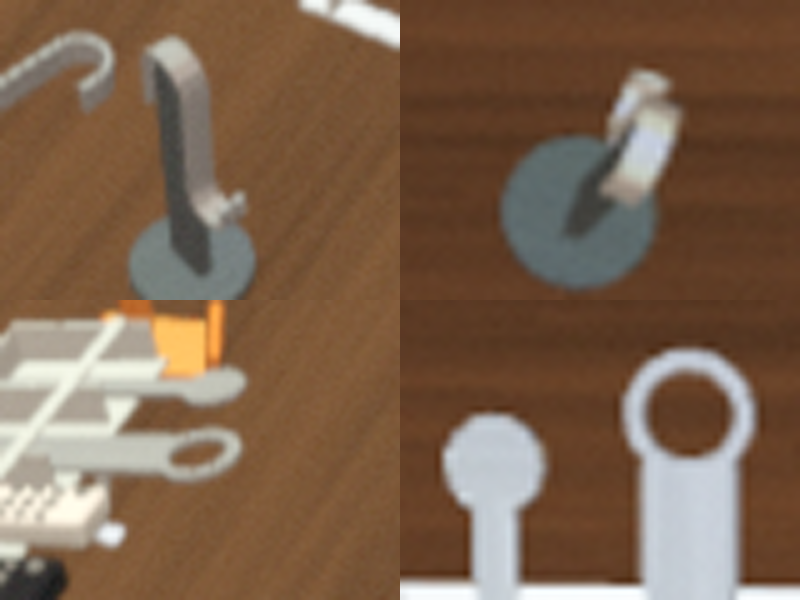

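The crop confirms it. The small grey hook sits over the post, with its upper bend at about top (374.6,201) and scene (241,260), roughly 25° askew. The opener's hole is at top (220.3,151) and scene (361,186).

```bash
cat >> h.py <<'E'
from scipy.spatial.transform import Rotation as Ro
def go(pos,yaw):
    """tool down, tool y along +-hook y for hook x at yaw (rad). prints total shift/turn in tool units"""
    s=robot.read_state(); R=Ro.from_rotvec(s["orientation"])
    best=None
    for o in (0,np.pi):
        T=Ro.from_euler("z",yaw+o)*Ro.from_euler("x",np.pi)
        d=(R.inv()*T).as_rotvec()
        if best is None or np.linalg.norm(d)<np.linalg.norm(best): best=d
    dp=np.array(pos)-s["tool_pos"]
    print("tool",s["tool_pos"].round(4),"q",s["q"].round(2),"axes x,y",R.as_matrix()[:,:2].T.round(3).tolist())
    print("shift units",(R.inv().apply(dp)/.03).round(3),"turn units",(np.degrees(best)/6).round(3),"op",round(s["opening"],4),"F",s["force"].round(1),"t",s["t"])
E
python3 - <<'E'
from h import *
h=tri((241,260),(374.6,201)); r=tri((361,186),(220.3,151))
print("hook",h,onz("top",(374.6,201),.16),"ring",r,onz("top",(220.3,151),.144))
f=lambda a,b: (onz("top",(340+(a-400)/7.143,180+b/7.143),.157))
d=f(668,105)-f(625,195); print("hook yaw",np.degrees(np.arctan2(d[1],d[0])))
c=onz("top",(220.3,151),.144); z=.12
for _ in range(5):
    b=onz("top",(180+289.5/7.143,135+270/7.143),z); z=.144-np.tan(np.radians(20))*np.linalg.norm((c-b)[:2])
e=c-b; print("ring yaw",np.degrees(np.arctan2(e[1],e[0])),b)
go([h[0],h[1],.29],np.radians(-26))
E
```

```text
hook [ 0.46514099 -0.31459979  0.15489924] [ 0.4603748 -0.3163507  0.16     ] ring [0.59971822 0.09569983 0.14211656] [0.59643669 0.09389161 0.144     ]
hook yaw -25.999265862913656
ring yaw 0.09967136691535088 [0.54111986 0.09379538 0.12386589]
tool [0.1954 0.5672 0.2185] q [ 1.15  0.13  1.49  0.    1.52 -0.09] axes x,y [[-0.945, 0.326, 0.0], [0.326, 0.945, -0.0]]
shift units [-18.076 -24.863  -2.378] turn units [-0.003 -0.     1.165] op 0.0932 F [ 0.3 -0.1  0.4] t 0.4
```

Emit:
apply_moves:
  steps: [-0.72, -1, -0.4, 0, 0, 0, 100, -0.72, -1, -0.4, 0, 0, 0, 100, -0.72, -1, -0.4, 0, 0, 0, 100, -0.72, -1, -0.4, 0, 0, 0, 100, -0.72, -1, -0.4, 0, 0, 0, 100, -0.72, -1, -0.4, 0, 0, 0, 100, -0.72, -1, 0, 0, 0, 0, 100, -0.72, -1, 0, 0, 0, 0, 100, -0.72, -1, 0, 0, 0, 0, 100, -0.72, -1, 0, 0, 0, 0, 100, -0.72, -1, 0, 0, 0, 0, 100, -0.72, -1, 0, 0, 0, 0, 100]

```text
t: 1.4
tool_pos: [0.3233, 0.1409, 0.291]
orientation: [0.518, 3.097, 0.001]
force: [0.8, -0.1, -0.4]
opening: 0.0927
gripper_force: 0.0
```

Emit:
apply_moves:
  steps: [-0.72, -1, 0, 0, 0, 0, 100, -0.72, -1, 0, 0, 0, 0, 100, -0.72, -1, 0, 0, 0, 0, 100, -0.72, -1, 0, 0, 0, 0, 100, -0.72, -1, 0, 0, 0, 0, 100, -0.72, -1, 0, 0, 0, 0, 100, -0.72, -1, 0, 0, 0, 0, 100, -0.72, -1, 0, 0, 0, 0, 100, -0.72, -1, 0, 0, 0, 0, 100, -0.72, -1, 0, 0, 0, 0, 100, -0.72, -1, 0, 0, 0, 0, 100, -0.72, -1, 0, 0, 0, 0, 100]

```text
t: 2.4
tool_pos: [0.4512, -0.2843, 0.2907]
orientation: [0.519, 3.098, -0.0]
force: [0.8, 1.0, 0.8]
opening: 0.0929
gripper_force: 0.0
```

```bash
python3 - <<'E'
from h import *
go([.464,-.3155,.25],np.radians(-26))
im=eyes.read_camera("wrist"); cv2.imwrite("pics/w1.png",im[:,:,::-1])
print(eyes.place_of("wrist","hook_top"),eyes.calibration("wrist"))
E
```

```text
tool [ 0.4512 -0.2843  0.2907] q [-0.66 -0.07  1.56  0.    1.65 -1.9 ] axes x,y [[-0.945, 0.326, -0.0], [0.326, 0.945, -0.0]]
shift units [-0.742 -0.843  1.356] turn units [0.    0.004 1.162] op 0.0929 F [0.8 1.  0.8] t 2.4
[{'xy': [192.0, 196.7], 'conf': 0.96}, {'xy': [209.6, 71.2], 'conf': 0.63}, {'xy': [252.8, 229.0], 'conf': 0.62}, {'xy': [96.3, 93.2], 'conf': 0.62}] {'K': array([[325.1922621 ,   0.        , 279.76799429],
       [  0.        , 325.1922621 , 211.62932458],
       [  0.        ,   0.        ,   1.        ]]), 'R': array([[ 3.28984708e-01,  9.44335223e-01, -2.19939660e-04],
       [ 9.04045084e-01, -3.14881226e-01,  2.89054146e-01],
       [ 2.72894757e-01, -9.52932290e-02, -9.57312724e-01]]), 't': array([ 0.12339921, -0.55249937,  0.3081713 ])}
```

View pics/w1.png

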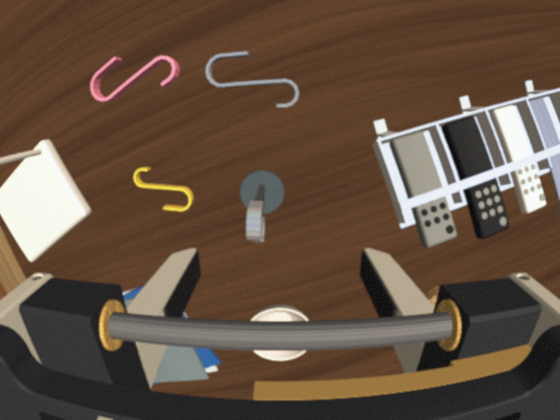

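The wrist view shows the hook on the post at about (256,220), between the fingers' planes and slightly left of centre. I move above it and look closer.

Emit:
apply_moves:
  steps: [-0.37, -0.42, 0.45, 0, 0, 0, 100, -0.37, -0.42, 0.45, 0, 0, 0, 100, 0, 0, 0.45, 0, 0, 0.58, 100, 0, 0, 0, 0, 0, 0.58, 100, 0, 0, 0, 0, 0, 0, 100, 0, 0, 0, 0, 0, 0, 100]

```text
t: 3.0
tool_pos: [0.4639, -0.313, 0.2504]
orientation: [0.703, 3.062, -0.0]
force: [0.3, 1.3, 0.4]
opening: 0.0931
gripper_force: 0.0
```

```bash
cat >> h.py <<'E'
def wray(uv,k):
    K=k["K"]; p=np.array(uv,float)-K[:2,2]; r=np.hypot(*p); th=r/K[0,0]
    d=np.r_[p/r*np.sin(th),np.cos(th)] if r>0 else np.array([0,0,1.])
    return -k["R"].T@k["t"], k["R"].T@d
def wz(uv,z,k=None):
    k=k or eyes.calibration("wrist"); o,d=wray(uv,k); return o+d*(z-o[2])/d[2]
def wpix(X,k=None):
    k=k or eyes.calibration("wrist"); c=k["R"]@np.array(X)+k["t"]; r=np.hypot(*c[:2]); th=np.arctan2(r,c[2])
    return k["K"][:2,2]+c[:2]/r*th*k["K"][0,0]
E
python3 - <<'E'
from h import *
go([.464,-.3155,.25],np.radians(-26))
im=eyes.read_camera("wrist"); 
s=robot.read_state(); print("tcp px",wpix(s["tool_pos"]),wpix([*s["tool_pos"][:2],.16]))
for n in["hook_top","s_hook","hook_tip"]:
    for d in eyes.place_of("wrist",n): print(n,d, wz(d["xy"],.16 if n=="hook_top" else .143))
c=im[170:320,180:380]; cv2.imwrite("pics/w2.png",cv2.resize(c,(800,600),interpolation=cv2.INTER_CUBIC)[:,:,::-1])
E
```

```text
tool [ 0.4639 -0.313   0.2504] q [-0.69  0.01  1.56  0.    1.57 -1.8 ] axes x,y [[-0.9, 0.436, -0.0], [0.436, 0.9, 0.0]]
shift units [-0.041 -0.073  0.015] turn units [0.    0.002 0.025] op 0.0931 F [0.3 1.3 0.4] t 3.0
tcp px [281.69233818 262.07915765] [281.10497604 213.944291  ]
hook_top {'xy': [89.0, 99.0], 'conf': 0.96} [ 0.29670587 -0.41859001  0.16      ]
hook_top {'xy': [203.7, 60.1], 'conf': 0.64} [ 0.32357725 -0.3129561   0.16      ]
hook_top {'xy': [202.3, 200.4], 'conf': 0.64} [ 0.42495848 -0.36729029  0.16      ]
s_hook {'xy': [97.2, 84.7], 'conf': 0.75} [ 0.28360581 -0.41362465  0.143     ]
s_hook {'xy': [189.7, 207.9], 'conf': 0.64} [ 0.42808791 -0.387292    0.143     ]
s_hook {'xy': [218.8, 53.6], 'conf': 0.62} [ 0.32040682 -0.30141371  0.143     ]
s_hook {'xy': [275.0, 215.4], 'conf': 0.6} [ 0.46794183 -0.32105486  0.143     ]
hook_tip {'xy': [169.5, 211.6], 'conf': 0.9} [ 0.42247752 -0.40670747  0.143     ]
hook_tip {'xy': [247.8, 34.6], 'conf': 0.8} [ 0.31686754 -0.27263423  0.143     ]
hook_tip {'xy': [108.6, 62.6], 'conf': 0.8} [ 0.27183234 -0.39372176  0.143     ]
hook_tip {'xy': [273.7, 188.2], 'conf': 0.71} [ 0.44525484 -0.31123892  0.143     ]
```

View pics/w2.png

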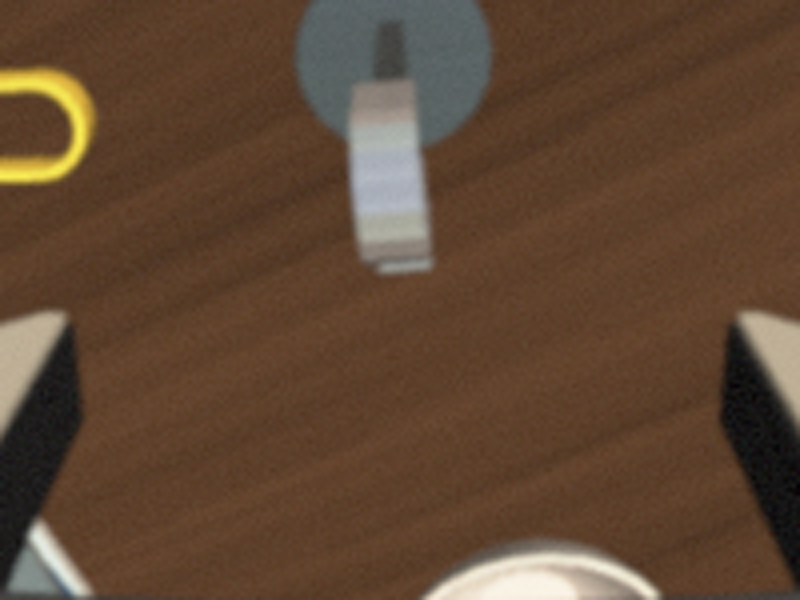

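The closeup shows the upper bend's crest at crop (389,175), or image (277.3,213.8). The strip is tilted about 4° relative to the fingers.

```bash
python3 - <<'E'
from h import *
q=lambda a,b,z: wz((180+a/4,170+b/4),z)
t=q(389,175,.16); a=q(384,92,.148); b=q(396,258,.148)
d=b-a; yaw=np.arctan2(d[1],d[0]); print(t,a,b,(a+b)/2,np.linalg.norm(d),np.degrees(yaw))
w=q(389-33,175,.16)-q(389+33,175,.16);print(np.linalg.norm(w))
go([*t[:2],.150],yaw)
E
```

```text
[ 0.46264309 -0.31615439  0.16      ] [ 0.44888587 -0.31073672  0.148     ] [ 0.48397655 -0.3249395   0.148     ] [ 0.46643121 -0.31783811  0.148     ] 0.03785596936149311 -22.03540196595748
0.013669075028924144
tool [ 0.4641 -0.3133  0.2511] q [-0.69  0.01  1.56  0.    1.57 -1.8 ] axes x,y [[-0.9, 0.437, -0.001], [0.437, 0.9, -0.0]]
shift units [ 0.008 -0.106  3.369] turn units [-0.004  0.014 -0.641] op 0.093 F [ 0.  -0.8  0.7] t 3.2
```

Emit:
apply_moves:
  steps: [-0.02, -0.12, 0.3, 0, 0, 0, 100, 0, 0, 0.5, 0, 0, -0.6, 100, 0, 0, 0.8, 0, 0, 0, 60, 0, 0, 0.8, 0, 0, 0, 50, 0, 0, 0.6, 0, 0, 0, 50, 0, 0, 0.35, 0, 0, 0, 50, 0, 0, 0, 0, 0, 0, 50, 0, 0, 0, 0, 0, 0, 50]

```text
t: 3.87
tool_pos: [0.4625, -0.3168, 0.1495]
orientation: [-0.609, -3.081, -0.001]
force: [0.3, -0.4, 0.3]
opening: 0.0574
gripper_force: 0.0
```

```bash
python3 - <<'E'
from h import *
go([.4635,-.3165,.150],np.radians(-22))
im=eyes.read_camera("wrist"); c=im[190:340,180:380]; cv2.imwrite("pics/w3.png",cv2.resize(c,(800,600),interpolation=cv2.INTER_CUBIC)[:,:,::-1])
E
```

```text
tool [ 0.4625 -0.3168  0.1495] q [-0.69  0.07  1.68 -0.    1.39 -1.87] axes x,y [[-0.925, 0.38, 0.001], [0.38, 0.925, 0.0]]
shift units [-0.026  0.022 -0.018] turn units [ 0.002 -0.007 -0.06 ] op 0.0574 F [ 0.3 -0.4  0.3] t 3.8667
```

View pics/w3.png

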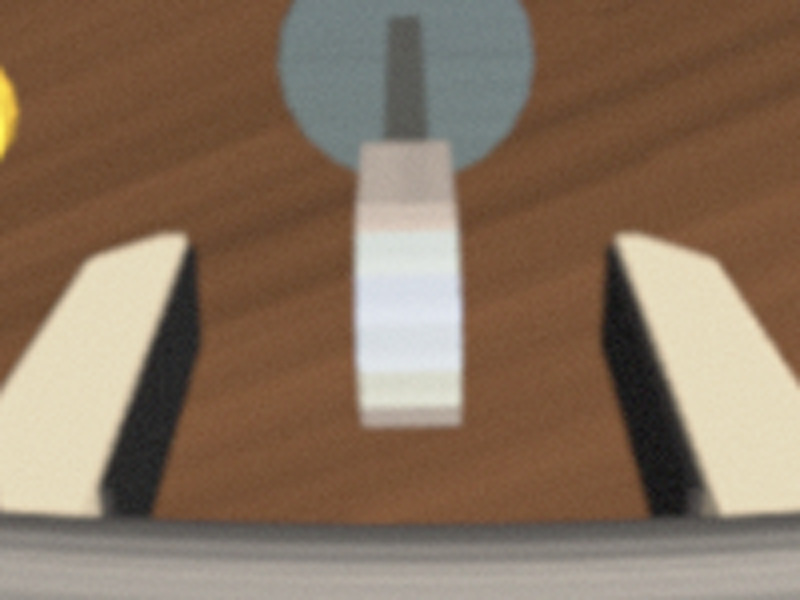

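The hook is centred between the fingers, with the strip at crop columns 357–462 and the crest near row 310, and the yaw matches. I close the gripper and lift.

```bash
python3 - <<'E'
from h import *
s=robot.read_state();R=Ro.from_rotvec(s["orientation"])
for b in (205,310,425):
    X=wz((180+410/4,190+b/4),.16 if b==310 else .148); print(b,R.inv().apply(X-s["tool_pos"]).round(4))
E
```

```text
205 [0.0118 0.0004 0.0026]
310 [ 0.0014  0.0003 -0.0094]
425 [-0.0244  0.0005  0.0027]
```

Emit:
apply_moves:
  steps: [0, 0, 0, 0, 0, 0, 10, 0, 0, 0, 0, 0, 0, 0, 0, 0, 0, 0, 0, 0, 0, 0, 0, 0, 0, 0, 0, 0, 0, 0, 0, 0, 0, 0, 0, 0, 0, 0, 0, 0, 0, 0, 0, 0, 0, 0, 0, 0, 0]
  grip_force: 25

```text
t: 4.5
tool_pos: [0.4629, -0.3169, 0.1499]
orientation: [0.609, 3.082, -0.0]
force: [0.7, 0.1, 0.4]
opening: 0.0132
gripper_force: 25.0
```

Emit:
apply_moves:
  steps: [0, 0, -0.3, 0, 0, 0, 0, 0, 0, -0.6, 0, 0, 0, 0, 0, 0, -0.8, 0, 0, 0, 0, 0, 0, -0.8, 0, 0, 0, 0, 0, 0, -0.8, 0, 0, 0, 0, 0, 0, -0.4, 0, 0, 0, 0, 0, 0, -0.3, 0, 0, 0, 0, 0, 0, 0, 0, 0, 0, 0]

```text
t: 5.17
tool_pos: [0.4634, -0.3174, 0.2718]
orientation: [0.609, 3.079, -0.002]
force: [0.3, -0.7, 0.2]
opening: 0.0132
gripper_force: 25.0
```

```bash
python3 - <<'E'
from h import *
s=robot.read_state()
w=eyes.read_camera("wrist"); sc=eyes.read_camera("scene")
k=eyes.calibration("scene"); T=s["tool_pos"]; p=k["K"]@(k["R"]@T+k["t"]); p=p[:2]/p[2]; print("tcp scene",p)
x,y=(p-[40,30]).astype(int)
print("crop org",x,y, "tcp wrist",wpix(T))
a=cv2.resize(sc[y:y+60,x:x+80],(533,400),interpolation=cv2.INTER_CUBIC)
b=cv2.resize(w[190:340,180:380],(533,400),interpolation=cv2.INTER_CUBIC)[:,133:400]
cv2.imwrite("pics/l1.png",np.hstack([a,b])[:,:,::-1])
r=np.array([.598,.0947,.144]); go([.598,.0947,.25],0)
E
```

```text
tcp scene [233.95658155 223.28076255]
crop org 193 193 tcp wrist [281.20468451 266.4418381 ]
tool [ 0.4626 -0.3167  0.2687] q [-0.69  0.01  1.52 -0.    1.61 -1.87] axes x,y [[-0.925, 0.381, 0.001], [0.381, 0.925, 0.0]]
shift units [ 1.042 14.399  0.628] turn units [ 0.005 -0.009 -3.728] op 0.0132 F [-0.2  0.7 -1.2] t 5.2667
```

View pics/l1.png

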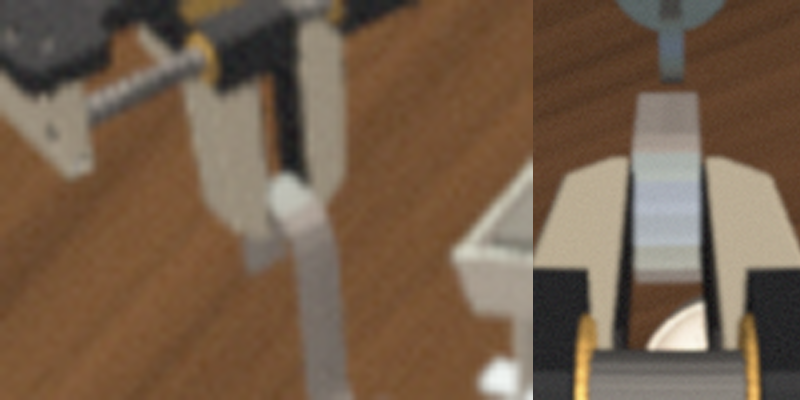

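The hook is held. The wrist view shows the free-leg tip at image row 225 and the bend's far silhouette at row 295, and the scene view shows the shank hanging nearly upright. Now I work out the hook's offset in the tool frame.

```bash
python3 - <<'E'
from h import *
from scipy.optimize import least_squares
s=robot.read_state();R=Ro.from_rotvec(s["orientation"]);k=eyes.calibration("wrist")
o=R.inv().apply(-k["R"].T@k["t"]-s["tool_pos"]); print("cam in tool",o.round(4))
def rows(x0,z0,tilt):
    # hook x -> -tool x ; hook z -> -tool z
    a=np.radians(np.arange(0,181,2)); P=[(17*np.cos(t),17*np.sin(t)) for t in a]
    P=np.array(P+[(-17,-26),(-14,-26)])*1e-3
    c,sn=np.cos(tilt),np.sin(tilt); P=P@np.array([[c,sn],[-sn,c]])
    T=np.c_[x0-P[:,0],0*P[:,0],z0-P[:,1]]
    r=np.array([wpix(s["tool_pos"]+R.apply(t),k)[1] for t in T])
    return r[-2],r[:-2].max()
for z0 in (.005,.007,.009):
    f=least_squares(lambda p:np.array(rows(p[0],z0,p[1]))-[224.9,295.0],[0,0],x_scale=[.01,.1]); print(z0,f.x[0].round(4),np.degrees(f.x[1]).round(1))
    for x0 in(0,-.002,-.004,-.006): print("   ",x0,rows(x0,z0,0))
E
```

```text
cam in tool [ 0.0806 -0.0012 -0.166 ]
0.005 -0.0049 1.5
    0 (np.float64(216.85149169138242), np.float64(287.8104687615215))
    -0.002 (np.float64(219.8325770137394), np.float64(290.7728057756652))
    -0.004 (np.float64(222.79558811063595), np.float64(293.7106121575641))
    -0.006 (np.float64(225.7402014023768), np.float64(296.61805488014136))
0.007 -0.0061 0.0
    0 (np.float64(215.8957956485146), np.float64(286.08033833230394))
    -0.002 (np.float64(218.85265584427347), np.float64(289.0251486187182))
    -0.004 (np.float64(221.79191112455618), np.float64(291.94065140070506))
    -0.006 (np.float64(224.71324234414146), np.float64(294.83196594014174))
0.009 -0.0074 -1.5
    0 (np.float64(214.95737251563074), np.float64(284.3814233066021))
    -0.002 (np.float64(217.89034219178902), np.float64(287.3086936287759))
    -0.004 (np.float64(220.80616078256833), np.float64(290.2054996539044))
    -0.006 (np.float64(223.70451360339956), np.float64(293.0771873626922))
```

The fit is consistent: the hook origin is 6 mm ahead of the TCP and 7 mm behind it along the fingers, with no tilt. I carry it to above the ring.

Emit:
apply_moves:
  steps: [0.03, 0.4, -0.1, 0, 0, 0, 0, 0.06, 0.8, -0.1, 0, 0, 0, 0, 0.07, 1, 0, 0, 0, 0, 0, 0.07, 1, 0, 0, 0, 0, 0, 0.07, 1, 0, 0, 0, 0, 0, 0.07, 1, 0, 0, 0, 0, 0, 0.07, 1, 0, 0, 0, 0, 0, 0.07, 1, 0, 0, 0, 0, 0, 0.07, 1, 0, 0, 0, 0, 0, 0.07, 1, 0, 0, 0, 0, 0, 0.07, 1, 0, 0, 0, 0, 0, 0.07, 1, 0, 0, 0, 0, 0]

```text
t: 6.27
tool_pos: [0.568, 0.0053, 0.2741]
orientation: [-0.608, -3.079, 0.0]
force: [1.1, -0.0, -0.0]
opening: 0.0132
gripper_force: 25.0
```

Emit:
apply_moves:
  steps: [0.07, 1, 0, 0, 0, 0, 0, 0.07, 1, 0, 0, 0, 0, 0, 0.07, 0.8, 0, 0, 0, 0, 0, 0.05, 0.4, 0, 0, 0, 0, 0, 0, 0, 0, 0, 0, -0.73, 0, 0, 0, 0, 0, 0, -0.75, 0, 0, 0, 0, 0, 0, -0.75, 0, 0, 0, 0, 0, 0, -0.75, 0, 0, 0, 0, 0, 0, -0.75, 0, 0, 0, 0, 0, 0, 0, 0, 0, 0, 0, 0, 0, 0, 0]

```text
t: 7.18
tool_pos: [0.5975, 0.0945, 0.2748]
orientation: [-0.004, -3.14, 0.0]
force: [-1.0, -0.3, -0.7]
opening: 0.0132
gripper_force: 25.0
```

```bash
python3 - <<'E'
from h import *
go([.598,.0947,.275],0)
w=eyes.read_camera("wrist"); s=robot.read_state(); k=eyes.calibration("wrist")
for d in eyes.place_of("wrist","ring"): print(d,wz(d["xy"],.144,k))
print("exp ring px",wpix([.598,.0947,.144],k),"goal px",wpix([.6173,.0947,.151],k))
cv2.imwrite("pics/r1.png",cv2.resize(w[140:290,180:380],(800,600),interpolation=cv2.INTER_CUBIC)[:,:,::-1])
np.savez("r1.npz",**k)
E
```

```text
tool [0.5975 0.0945 0.2748] q [ 0.07  0.13  1.39 -0.    1.63 -1.5 ] axes x,y [[-1.0, 0.003, 0.001], [0.003, 1.0, -0.0]]
shift units [-0.017  0.008 -0.006] turn units [-0.002 -0.014 -0.024] op 0.0132 F [-1.  -0.3 -0.7] t 7.1833
{'xy': [280.7, 202.3], 'conf': 0.61} [0.5977505  0.09393312 0.144     ]
exp ring px [281.51013325 202.55222702] goal px [281.56698056 224.23950622]
```

View pics/r1.png

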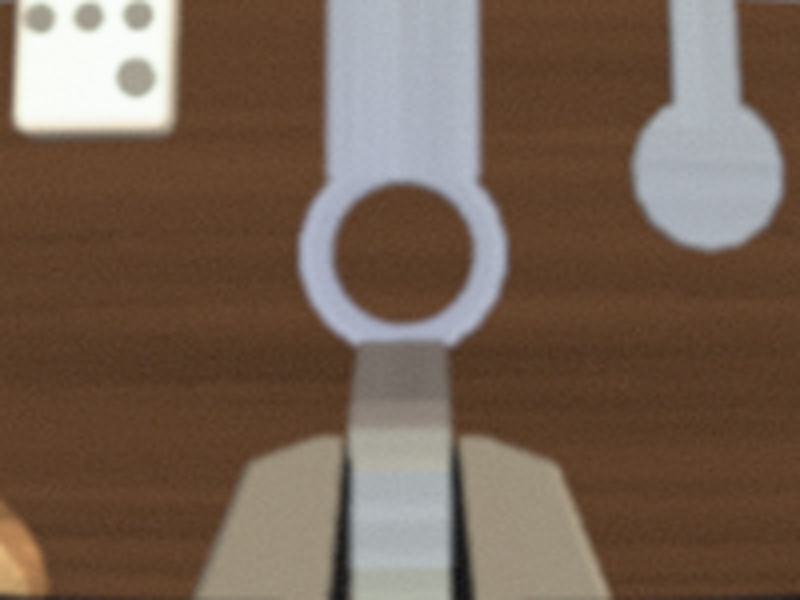

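The hole is at crop (403,253), or image (280.8,203.3), which puts the ring origin near (0.5985,0.094). Its yaw is about 0 and the hook is laterally aligned at column 400. I shift 14 mm ahead and go down to just above the ring.

Emit:
apply_moves:
  steps: [-0.24, 0, 0, 0, 0, 0, 0, -0.24, 0, 0, 0, 0, 0, 0, 0, 0, 0.4, 0, 0, 0, 0, 0, 0, 0.7, 0, 0, 0, 0, 0, 0, 0.8, 0, 0, 0, 0, 0, 0, 0.6, 0, 0, 0, 0, 0, 0, 0.3, 0, 0, 0, 0, 0, 0, 0, 0, 0, 0, 0, 0, 0, 0, 0, 0, 0, 0]

```text
t: 8.03
tool_pos: [0.6123, 0.0946, 0.1912]
orientation: [-0.0, -3.141, 0.0]
force: [0.6, -0.6, -0.2]
opening: 0.0135
gripper_force: 25.0
```

```bash
python3 - <<'E'
from h import *
go([.6118,.0942,.157],0)
w=eyes.read_camera("wrist"); k=eyes.calibration("wrist")
print("goal ring centre px",wpix([.5985,.0942,.144],k))
cv2.imwrite("pics/r2.png",cv2.resize(w[150:300,180:380],(800,600),interpolation=cv2.INTER_CUBIC)[:,:,::-1])
E
```

```text
tool [0.6123 0.0946 0.1912] q [ 0.07  0.2   1.46 -0.    1.48 -1.5 ] axes x,y [[-1.0, 0.0, 0.001], [0.0, 1.0, -0.0]]
shift units [ 0.014 -0.012  1.141] turn units [-0.001 -0.01  -0.   ] op 0.0135 F [ 0.6 -0.6 -0.2] t 8.0333
goal ring centre px [281.22863629 213.17336847]
```

View pics/r2.png

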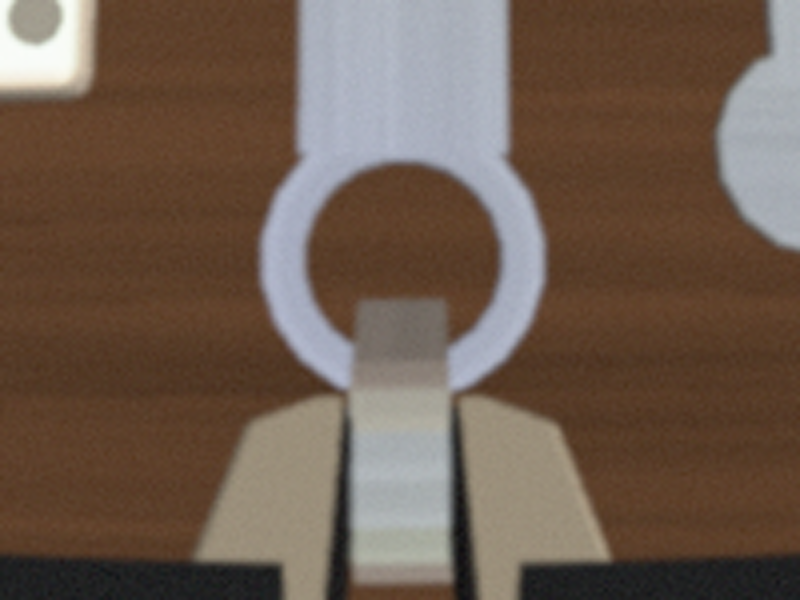

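The hook tip is inside the hole's outline (tip row 300, hole rows 160–358) and centred sideways. I go down to a TCP height of 0.157.

Emit:
apply_moves:
  steps: [-0.02, 0, 0.2, 0, 0, 0, 0, 0, 0, 0.3, 0, 0, 0, 0, 0, 0, 0.3, 0, 0, 0, 0, 0, 0, 0.2, 0, 0, 0, 0, 0, 0, 0.12, 0, 0, 0, 0, 0, 0, 0, 0, 0, 0, 0, 0, 0, 0, 0, 0, 0, 0]

```text
t: 8.67
tool_pos: [0.6128, 0.0946, 0.1576]
orientation: [0.0, -3.141, 0.0]
force: [0.4, 0.9, -0.9]
opening: 0.0131
gripper_force: 25.0
```

```bash
python3 - <<'E'
from h import *
go([.6128,.0942,.157],0)
w=eyes.read_camera("wrist"); sc=eyes.read_camera("scene")
a=cv2.resize(sc[155:215,320:400],(400,300),interpolation=cv2.INTER_CUBIC); b=cv2.resize(w[150:300,180:380],(400,300),interpolation=cv2.INTER_CUBIC)
cv2.imwrite("pics/r3.png",np.hstack([a,b])[:,:,::-1])
E
```

```text
tool [0.6128 0.0946 0.1576] q [ 0.07  0.22  1.5  -0.    1.42 -1.5 ] axes x,y [[-1.0, -0.0, 0.001], [-0.0, 1.0, -0.0]]
shift units [ 0.    -0.014  0.021] turn units [-0.001 -0.007  0.002] op 0.0131 F [ 0.4  0.9 -0.9] t 8.6667
```

View pics/r3.png

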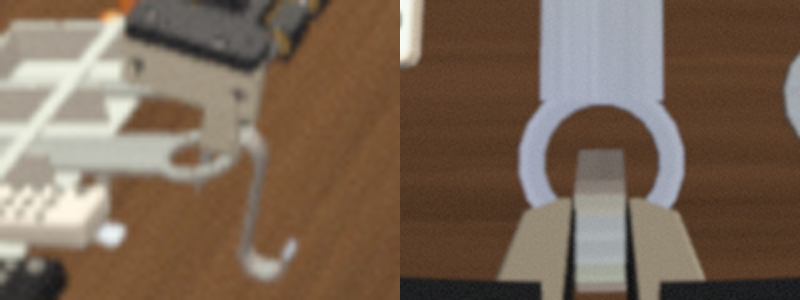

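The free leg passes down through the hole, with its tip visible below the ring at left crop (200,183). The shank is outside the far end and there is no contact force. I release the hook.

Emit:
apply_moves:
  steps: [0, 0, 0, 0, 0, 0, 25, 0, 0, 0, 0, 0, 0, 40, 0, 0, 0, 0, 0, 0, 50, 0, 0, 0, 0, 0, 0, 50, 0, 0, 0, 0, 0, 0, 50, 0, 0, 0, 0, 0, 0, 50, 0, 0, -0.2, 0, 0, 0, 50, 0, 0, -0.4, 0, 0, 0, 50, 0, 0, -0.7, 0, 0, 0, 50, 0, 0, -0.8, 0, 0, 0, 50, 0, 0, -0.8, 0, 0, 0, 50, 0, 0, -0.8, 0, 0, 0, 50]

```text
t: 9.77
tool_pos: [0.6131, 0.0946, 0.2716]
orientation: [-0.0, 3.14, 0.0]
force: [1.7, 0.1, 0.2]
opening: 0.046
gripper_force: 0.0
```

Emit:
apply_moves:
  steps: [0, 0, -0.8, 0, 0, 0, 50, 0, 0, -0.4, 0, 0, 0, 50, 0, 0, 0, 0, 0, 0, 50, 0, 0, 0, 0, 0, 0, 50, 0, 0, 0, 0, 0, 0, 50, 0, 0, 0, 0, 0, 0, 50, 0, 0, 0, 0, 0, 0, 50, 0, 0, 0, 0, 0, 0, 50, 0, 0, 0, 0, 0, 0, 50, 0, 0, 0, 0, 0, 0, 50, 0, 0, 0, 0, 0, 0, 50, 0, 0, 0, 0, 0, 0, 50]

```text
t: 10.77
tool_pos: [0.613, 0.0946, 0.305]
orientation: [0.0, -3.142, 0.0]
force: [-0.4, 0.5, 0.1]
opening: 0.0466
gripper_force: 0.0
```

```bash
python3 - <<'E'
from h import *
w=eyes.read_camera("wrist"); sc=eyes.read_camera("scene")
a=cv2.resize(sc[155:215,320:400],(400,300),interpolation=cv2.INTER_CUBIC); b=cv2.resize(w[140:290,180:380],(400,300),interpolation=cv2.INTER_CUBIC)
cv2.imwrite("pics/r4.png",np.hstack([a,b])[:,:,::-1])
E
```

```text
(no output)
```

View pics/r4.png

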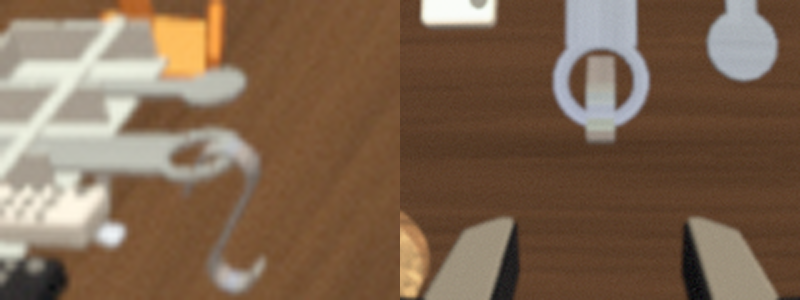

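The hook hangs on the ring's outer end, with its leg through the hole and the shank outside, and the gripper is clear. I wait a moment for the sway to settle, then hand in.

Emit:
apply_moves:
  steps: [0, 0, 0, 0, 0, 0, 50, 0, 0, 0, 0, 0, 0, 50, 0, 0, 0, 0, 0, 0, 50, 0, 0, 0, 0, 0, 0, 50, 0, 0, 0, 0, 0, 0, 50, 0, 0, 0, 0, 0, 0, 50, 0, 0, 0, 0, 0, 0, 50, 0, 0, 0, 0, 0, 0, 50, 0, 0, 0, 0, 0, 0, 50, 0, 0, 0, 0, 0, 0, 50, 0, 0, 0, 0, 0, 0, 50, 0, 0, 0, 0, 0, 0, 50]

```text
t: 11.87
tool_pos: [0.6131, 0.0946, 0.305]
orientation: [-0.0, 3.142, -0.0]
force: [0.2, 0.5, -0.2]
opening: 0.0465
gripper_force: 0.0
```

```bash
python3 -c "
from plant import robot
print(robot.close_job())"
```

```text
the job is handed in; nothing more can be done
None
```

The small grey S-hook hangs by itself on the opener's finger ring, free end down through the hole and shank outside; I handed the job in at about 12 s with the gripper clear, and no verdict came back.

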